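# Lock the keyhole vial rack onto the shaker and load two vials

### The arm

A 6-joint arm with a two-finger parallel gripper is mounted at the origin on the work surface. World frame = base frame: x ahead of the robot, y to its left, z up, the work surface at z = 0. Lengths are in m, angles in degrees, forces in N, time in s.
With the tool pointing down it reaches from about 0.325 to 0.775 m from the base axis. Payload 5.5 kg.
Tool frame: the origin (TCP) lies at the centre of the arm's flange, where the gripper is bolted on; the fingertips stand 182 mm ahead of it and the grasp point (between the pads) lies 163 mm ahead of it; z points along the fingers, y is the line along which they close (so a half turn about z gives the same grasp; the last joint's range is limited). The gripper opens to 88 mm and grips with 3 to 60 N. Pads are 20 mm wide; open, the fingers measure 115 mm over their backs; the gripper's body (75 mm by 178 mm) begins 61 mm behind the grasp point.
Start: joints at [64.532, 5.22, 70.514, -0, 104.267, -3.249], TCP at [0.227, 0.555, 0.405] pointing down, gripper open.
Joint ranges: [-164.24, 164.24], [-49.07, 125.15], [9.68, 141.18], [-86.29, 266.29], [3.28, 154.24], [-151.56, 151.56]. Speed limits (degrees/s): [147.25, 147.25, 172.46, 180, 180, 180].

### API

Orientations are given as [roll, pitch, yaw] about the fixed x, y, z axes, in that order (R = Rz(yaw) Ry(pitch) Rx(roll)).
In Python, from station import r gives the robot as it stands. The module is installed in compiled form; this text tells all that it offers. Calls block until the motion is done:
- r.reach(position, orientation): joint-space move of the TCP to a pose.
- r.servo_line(position, rotation=None, speed=0.15): straight line of the TCP; rotation=None keeps the orientation; speed is the mean speed in m/s.
- r.move_joints(angles): joint-space move.
- r.let_go() and r.grab(squeeze=None): open the fingers fully, or close them until they stop; squeeze is the grip in N (None keeps the last).
- r.wait(seconds).
- r.inverse_kinematics(position, orientation): joint angles nearest the present ones, or None.
- r.sense(): the state.
- r.snapshot(name): name is "scene" or "side" or "wrist"; returns a dict with "frame" (384x512x3 uint8, red, green, blue), "fx", "fy", "cx", "cy" (pixels), "dist_coeffs" ([k1, k2, p1, p2, k3] as OpenCV has them; the pictures are not rectified), "R" (3x3) and "t" (3): a world point X has camera coordinates R X + t. Camera axes: x right, y down, z forward; pixel columns grow to the right and rows downward; lengths in m; the calibration is good to about 2 mm. A picture is of the moment at which its call begins. There is no depth.
A pose or a line that the arm cannot do raises r.IKError and nothing moves.
- r.hand_in(): hands the job in; it is judged then, once.
The state is a dict: "clock": time; "joints": joint angles; "joint_vel": joint speeds; "joint_torque": joint torques, N m; "tcp_pos": TCP position; "orientation": TCP orientation; "contact_force": force on the tool from outside, world axes, zero at the start; "torque": the same for the moment, N m; "opening": finger opening in m; "gripper_force": force on a finger pad.
Only numpy, scipy, OpenCV 4.12 (cv2) and the standard library are available. Lean on these libraries where they do the work, as an engineer would, in place of code of your own. Each camera call takes 0.05 s, during which the arm holds its last target. There are 200 camera calls.

### The job

Mount the loose vial rack on the shaker: lower its two keyholes over the two screw heads on the platform and slide the rack along until both screws are fully home in the narrow ends of the slots, with the rack flat on the platform. Then stand the bigger vial upright in a pocket of the wide row and the smaller vial upright in a pocket of the narrow row, leaving the rack locked. Do not disturb the wash bottle, the reagent bottle or the cork ring.

Things in the scene. Friction and masses are not known exactly. Their poses are not given: they have to be found in the camera images.
- screw_mid (a point): On the top face of the fixed shaker's dark platform, midway between its two shoulder screws, which stand 75 mm to either side along y. z is up. White housing; platform 210 (x) x 240 (y) mm, 100 mm above the bench, centred 11 mm along +x from here. Each screw: shank 8 mm diameter, 6 mm tall, under a round head 16 mm diameter, 4 mm thick.
- screw_left (a point): Centre of the top of the screw head on the shaker's +y side. Same axes as screw_mid.
- screw_right (a point): Centre of the top of the screw head on the shaker's -y side.
- rack_grip (a point): Grasp point of the loose rack (about 0.4 kg), on its upright black fin: 14 mm thick (x), 56 mm long (y); point 50 mm above the rack's underside, 14 mm below the fin's top. Aluminium plate 110 (x) x 192 (y) x 4 mm; white pocket rows, tops 20 mm above the underside: wide row on the fin's +x side, narrow on -x. z up. It mounts with its x along the shaker's x (or half a turn round).
- rack_lock (a point): Point on the underside of the rack, midway between the narrow ends of its two keyhole slots (11 mm along the rack's -x from the handle's centre, 50 mm below rack_grip). When the rack is locked this point coincides with screw_mid. Same axes as rack_grip.
- keyhole_left (a point): Underside of the plate, centre of the large opening (22 mm across) of the rack's +y keyhole. The slot, 11 mm wide, runs from it along the rack's -x; a screw is home 22 mm from the opening's centre, its shank against the slot's end. So the rack, once down over the heads, slides 22 mm along its own +x.
- keyhole_right (a point): The same for the keyhole on the rack's -y side; the openings are 150 mm apart.
- wide_left (a point): Centre of the floor of the wide row's pocket nearer the rack's +y side: square, 38 mm wide, 16 mm deep. On the rack, 33 mm along +x of the fin's centre. Floor 4 mm above the rack's underside.
- wide_right (a point): The same, wide row's other pocket (42 mm away along y).
- narrow_left (a point): Centre of the floor of the narrow row's pocket nearer the rack's +y side: square, 28 mm wide, 16 mm deep. 33 mm along -x of the fin's centre.
- narrow_right (a point): The same, narrow row's other pocket (42 mm away along y).
- vial_big_mid (a point): Centre, half-way up, of the bigger capped vial: upright amber cylinder with a white cap, 30 mm diameter, 62 mm tall, standing on the bench, about 50 g. z is its axis.
- vial_small_mid (a point): Centre, half-way up, of the smaller capped vial, alike but 20 mm diameter, 56 mm tall, about 25 g. z is its axis.
- wash_bottle_mid (a point): White wash bottle with a blue bent spout, 68 mm diameter, 185 mm tall; the point is on its axis 60 mm up. Leave alone.
- reagent_bottle_mid (a point): Amber reagent bottle with blue cap, 52 mm diameter, 100 mm tall; the point is half-way up. Leave alone.
- cork_ring_mid (a point): Cork flask ring, 90 mm diameter, 28 mm tall; the point is its centre. Leave alone.
Not all that is in view belongs to the job. What is shaped like the part that bears vial_big_mid but yellow is not meant. Leave any orange look-alike of the part that bears rack_grip alone.

How it is judged:
By the outcome, as a careful person would: the job done as asked, in the order asked, and still so for the second after the job is handed in, with the robot touching nothing.
It also fails if it takes over 72 s, if anything falls off the work surface, if the arm or the gripper's body presses on something with over 40 N, if the wrist force passes 120 N, or if a joint passes its speed limit or range.

## Working session

There is one attempt and no reset: what is moved stays moved. The work goes in short steps, each a Python script; the robot and the scene stay as the last script left them, time stands still between calls to the robot, and variables do not carry over. Pictures are saved under pics/ and viewed, at most 10 in all, crops included, and the job is handed in when it is done.

```bash
mkdir -p pics
cat > h.py <<'E'
import numpy as np, cv2, pickle
from station import r
def snap(name, tag):
    s=r.snapshot(name); pickle.dump(s,open(f'pics/{tag}.pkl','wb'))
    cv2.imwrite(f'pics/{tag}.png',cv2.cvtColor(s['frame'],cv2.COLOR_RGB2BGR)); return s
def load(tag): return pickle.load(open(f'pics/{tag}.pkl','rb'))
def K(s): return np.array([[s['fx'],0,s['cx']],[0,s['fy'],s['cy']],[0,0,1.]])
def proj(s,P):
    P=np.asarray(P,float).reshape(-1,3)
    return cv2.projectPoints(P,cv2.Rodrigues(np.array(s['R']))[0],np.array(s['t'],float),K(s),np.array(s['dist_coeffs'],float))[0].reshape(-1,2)
def ray(s,uv):
    n=cv2.undistortPoints(np.array(uv,float).reshape(-1,1,2),K(s),np.array(s['dist_coeffs'],float)).reshape(-1,2)
    R=np.array(s['R']); t=np.array(s['t'])
    return -R.T@t, np.c_[n,np.ones(len(n))]@R
def onz(s,uv,z):
    c,d=ray(s,uv); z=np.broadcast_to(z,len(d)); return c+d*((z-c[2])/d[:,2])[:,None]
E
python3 - <<'E'
from h import *
a=snap('scene','sc0'); b=snap('side','si0'); c=snap('wrist','w0')
for n,s in zip('abc',(a,b,c)): print(n,-np.array(s['R']).T@s['t'],s['fx'])
im=np.hstack([cv2.imread('pics/sc0.png'),cv2.imread('pics/si0.png')])
print(r.sense())
E
```

```text
a [ 1.05337493 -0.55608286  0.90889253] 422.1863281604382
b [ 0.47979817 -0.98928853  0.91952898] 395.9733445946344
c [0.14952374 0.5874933  0.38280643] 279.68077195136135
{'clock': 0.15, 'joints': array([ 6.45337913e+01,  5.25372585e+00,  7.05648589e+01, -1.92612651e-03,
        1.04264943e+02, -3.25046861e+00]), 'joint_vel': array([-0.00894472, -0.12291981, -0.10646699, -0.0338204 , -0.00520321,
       -0.0387194 ]), 'joint_torque': array([ 1.63626308e-03, -4.47051001e+01, -4.06903696e+01,  6.98644482e-02,
        2.74629128e-02, -1.51722516e-04]), 'tcp_pos': array([0.22690568, 0.55550159, 0.40377246]), 'orientation': array([-1.79916501e+02, -2.87165834e-03,  1.57783785e+02]), 'contact_force': array([-0.04637774, -0.8041719 ,  0.21954049]), 'torque': array([-0.03503343, -0.06700218,  0.02250985]), 'gripper_force': 0.0, 'opening': 0.08780448905860035}
```

View pics/sc0.png

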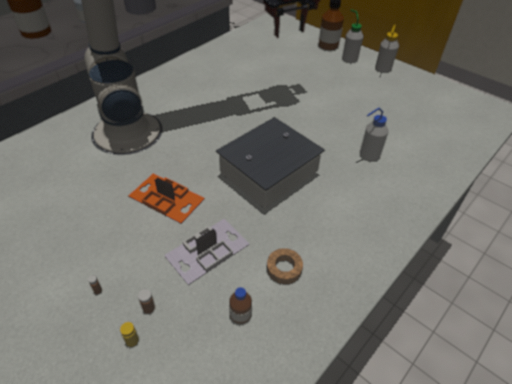

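View pics/si0.png

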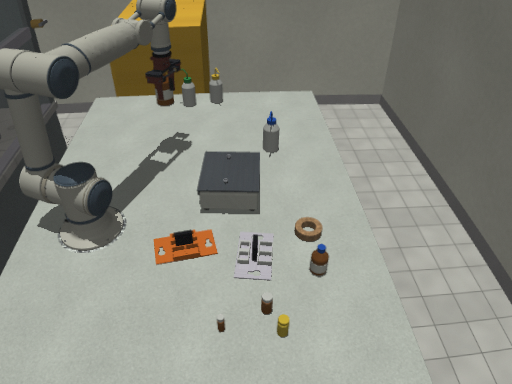

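The scene view shows the shaker at (270,160) with screw heads at about (249,157) and (286,135). The candidates are:
- **Racks:** aluminium at (207,250), which is the one wanted, and orange at (167,197), a decoy.
- **Big vials:** amber with white cap at (147,300), which is the one wanted, and yellow at (129,333), a decoy.
- **Small vial:** (96,284).
- **Bottles and ring to leave alone:** reagent (240,305), wash (375,138), cork (285,265).

Next is one close crop to check these choices and read exact pixels.

Run:
```python
import cv2, numpy as np
a=cv2.imread('pics/sc0.png'); b=cv2.imread('pics/si0.png')
def c(im,x,y,w,h,k): return cv2.resize(im[y:y+h,x:x+w],None,fx=k,fy=k,interpolation=cv2.INTER_CUBIC)
# scene rack 160..255 x 215..285 ; side rack 230..280x225..285 ; screws
A=c(a,160,215,100,75,4); B=c(b,225,225,100,75,4); C=c(a,80,268,100,75,4); D=c(b,200,285,100,75,4)
im=np.vstack([np.hstack([A,B]),np.hstack([C,D])])
cv2.imwrite('pics/crop1.png',im)
E=np.vstack([c(a,215,115,100,75,4),c(b,190,145,100,75,4)])
cv2.imwrite('pics/crop2.png',E)
```

```text
(no output)
```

View pics/crop1.png

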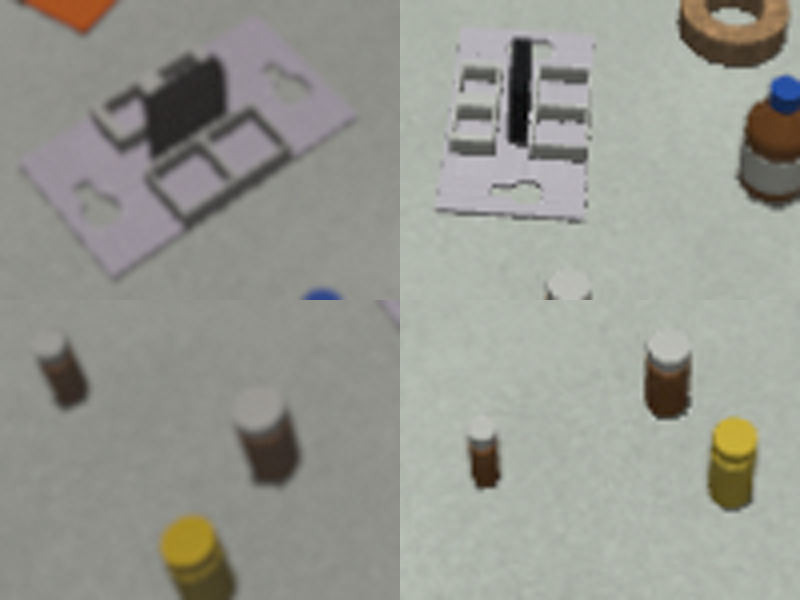

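View pics/crop2.png

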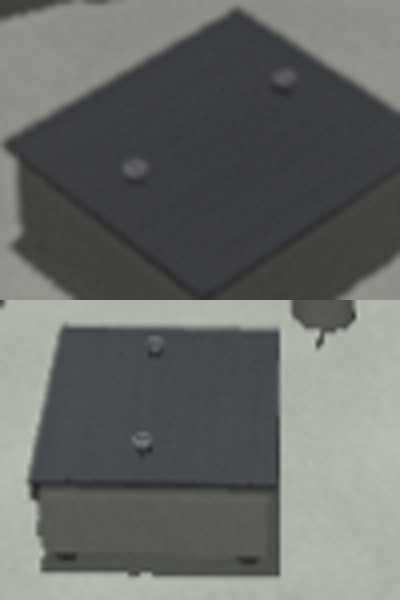

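The crops confirm the choices: aluminium rack with black fin (wide row at right in the side view), the white-capped amber big vial and small vial, and two bright screw heads. Now turning those pixels into positions.

Run:
```python
from h import *
a=load('sc0'); b=load('si0')
def px(o,l): return [(o[0]+x/4-.375,o[1]+y/4-.375) for x,y in l]
def both(n,la,oa,lb,ob,z):
    p=onz(a,px(oa,la),z); q=onz(b,px(ob,lb),z)
    print(n,'\n',p.round(4)[:,:2],'\n',q.round(4)[:,:2]); return (p+q)/2
m=both('rack TL TR BR BL(side)',[(20,165),(113,280),(355,120),(258,18)],(160,215),[(60,28),(195,35),(183,220),(37,210)],(225,225),.004)
m=both('screws left,right?',[(135,168),(284,77)],(215,115),[(143,140),(154,45)],(190,145),.110)
m=both('platform near corners',[(10,147),(203,293),(238,10)],(215,115),[(32,182),(278,186),(66,27)],(190,145),.100)
m=both('vial small',[(50,42)],(80,268),[(84,125)],(200,285),.056)
m=both('vial big',[(260,105)],(80,268),[(268,45)],(200,285),.062)
m=both('keyR open',[(100,203)],(160,215),[(122,190)],(225,225),.004)
```

```text
rack TL TR BR BL(side) 
 [[ 0.4846 -0.239 ]
 [ 0.5903 -0.2549]
 [ 0.6181 -0.0683]
 [ 0.5108 -0.0502]] 
 [[ 0.5053 -0.0522]
 [ 0.6156 -0.0667]
 [ 0.5868 -0.2576]
 [ 0.4807 -0.2422]]
screws left,right? 
 [[0.4653 0.0973]
 [0.4786 0.2466]] 
 [[0.464  0.0947]
 [0.4758 0.2409]]
platform near corners 
 [[0.3775 0.0607]
 [0.5733 0.0459]
 [0.3932 0.2959]] 
 [[0.3703 0.0549]
 [0.5751 0.0379]
 [0.3925 0.2923]]
vial small 
 [[ 0.4429 -0.4078]] 
 [[ 0.4431 -0.4088]]
vial big 
 [[ 0.5667 -0.3542]] 
 [[ 0.5648 -0.3576]]
keyR open 
 [[ 0.5434 -0.2237]] 
 [[ 0.5443 -0.2267]]
```

Run:
```python
from h import *
w=load('w0'); print(np.array(w['R'])[2])
r.reach([.464,.087,.44],[180,0,85]); s=snap('wrist','wA'); print(r.sense()['clock'],proj(s,[[.4647,.096,.11],[.4772,.244,.11]]))
r.reach([.537,-.236,.36],[180,0,82]); s=snap('wrist','wB'); print(r.sense()['clock'],r.sense()['tcp_pos'],-np.array(s['R']).T@s['t'],proj(s,[[.549,-.154,.064]]))
cv2.imwrite('pics/wAB.png',cv2.resize(np.hstack([cv2.imread('pics/wA.png'),cv2.imread('pics/wB.png')]),(800,300)))
def c(n,x,y,w,h): return cv2.imread(f'pics/{n}.png')[y:y+h,x:x+w]
cv2.imwrite('pics/wAB2.png',np.vstack([c('wA',0,60,512,264),c('wB',0,50,512,300)]))
```

```text
[ 0.2773347  -0.11633911 -0.95370366]
2.1 [[258.59890472 175.46384716]
 [258.21296092  31.09989853]]
3.4333 [ 0.53733046 -0.23467789  0.3608968 ] [ 0.54834593 -0.15198789  0.33987645] [[258.72930847 108.52173855]]
```

View pics/wAB2.png

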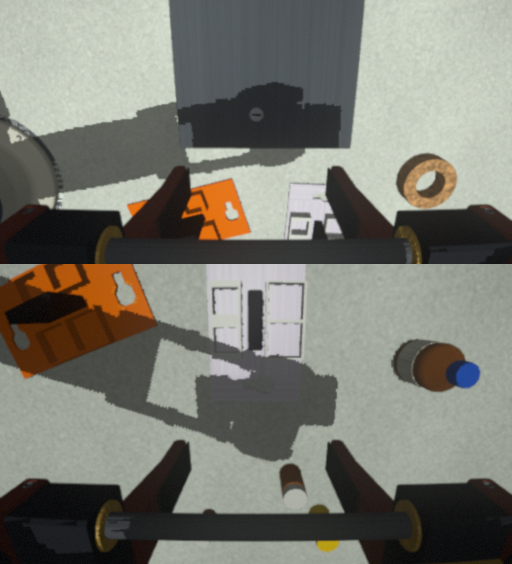

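Run:
```python
from h import *
r.reach([.550,-.15,.40],[180,0,82]); s=snap('wrist','wD'); pd=proj(s,[[.549,-.154,.064],[.549,-.154,.004]])
r.reach([.471,.165,.45],[180,0,85]); s=snap('wrist','wC'); print(r.sense()['clock']); pc=proj(s,[[.4647,.096,.11],[.4772,.244,.11]]); print(pc,pd)
def c(n,u): 
    x=int(u[0])-100; y=max(0,int(u[1])-75); print(n,x,y)
    return cv2.resize(cv2.imread(f'pics/{n}.png')[y:y+150,x:x+200],(800,600),interpolation=cv2.INTER_CUBIC)
C=c('wC',pc.mean(0)); D=c('wD',pd.mean(0))
cv2.imwrite('pics/cC.png',C); cv2.imwrite('pics/cD.png',D)
```

```text
5.2417
[[258.14643233 233.17656136]
 [257.34140021 109.55699424]] [[257.64032996 185.49866519]
 [257.60030848 173.65406748]]
wC 157 96
wD 157 104
```

View pics/cC.png

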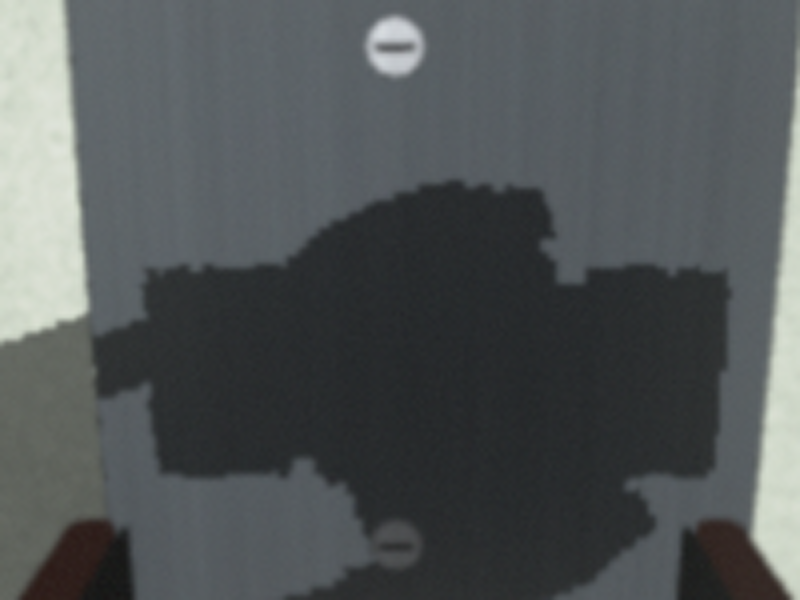

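View pics/cD.png

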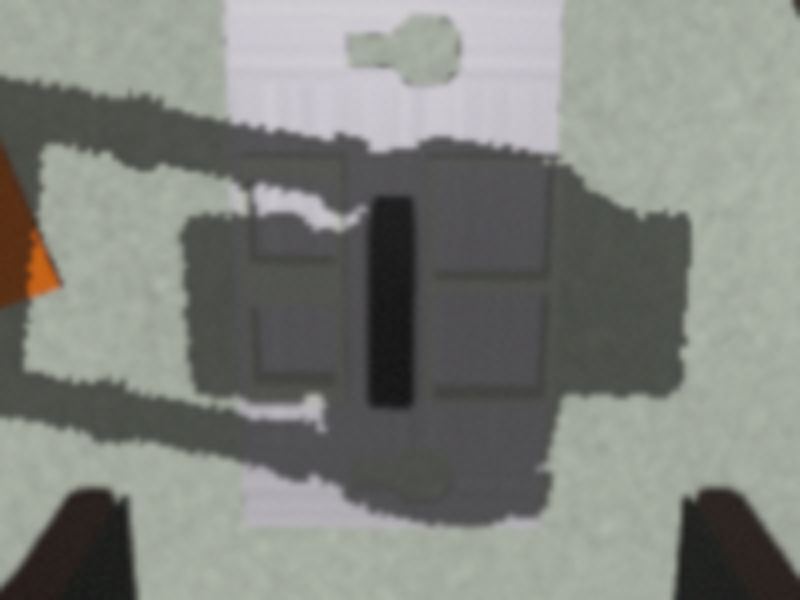

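Screw heads at crop (395,46) and (395,545). The rack's keyhole openings are at (426,50) and (418,472), fin ends at (392,197) and (392,408), and plate bottom corners at (246,527) and (547,527).

Run:
```python
from h import *
c=load('wC'); d=load('wD')
f=lambda s,o,l,z: onz(s,[(o[0]+x/4-.375,o[1]+y/4-.375) for x,y in l],z)[:,:2]
S=f(c,(157,96),[(395,46),(395,545)],.110); print('screws L,R',S.round(4),np.linalg.norm(S[0]-S[1]),'mid',S.mean(0),'yaw',np.degrees(np.arctan2(-(S[0]-S[1])[0],(S[0]-S[1])[1])))
wA=load('wA'); print('wA right',onz(wA,[(256,174.3)],.110))
k=f(d,(157,104),[(427,50),(418,474)],.003); print('keys',k.round(4),np.linalg.norm(k[0]-k[1]),k.mean(0),np.degrees(np.arctan2(-(k[0]-k[1])[0],(k[0]-k[1])[1])))
print('corners',f(d,(157,104),[(246,527),(547,527)],.004).round(4))
print('fin end -y',f(d,(157,104),[(391,408)],.064),'fin +y',f(d,(157,104),[(392,197)],[.02]),f(d,(157,104),[(392,197)],[.064]))
print('slot end',f(d,(157,104),[(347,50)],.003))
```

```text
screws L,R [[0.4753 0.2468]
 [0.4614 0.0981]] 0.14931511280577747 mid [0.46835184 0.17242762] yaw -5.333819306620895
wA right [[0.46188192 0.09760804 0.11      ]]
keys [[ 0.5671 -0.0788]
 [ 0.5441 -0.2269]] 0.14989581793236514 [ 0.55556912 -0.15287109] -8.840649218083241
corners [[ 0.478  -0.2389]
 [ 0.5887 -0.2543]]
fin end -y [[ 0.54164567 -0.17835435]] fin +y [[ 0.54950494 -0.1223875 ]] [[ 0.5509156  -0.11541274]]
slot end [[ 0.54120353 -0.07520061]]
```

Run:
```python
from h import *
def st(n): s=r.sense(); print(n,round(s['clock'],2),s['tcp_pos'].round(4),s['orientation'].round(2),s['contact_force'].round(2),s['torque'].round(2),round(s['opening'],4),round(s['gripper_force'],1))
o=[180,0,81.4]
r.reach([.5468,-.1526,.30],o); r.servo_line([.5468,-.1526,.213]); st('down')
r.grab(50); st('grab')
r.servo_line([.5468,-.1526,.383]); st('lift')
r.reach([.4587,.1723,.345],[180,0,84.9]); r.wait(.3); st('hover')
a=snap('scene','sc1'); b=snap('side','si1')
A=cv2.resize(a['frame'][110:210,205:335],(520,400),interpolation=cv2.INTER_CUBIC)
B=cv2.resize(b['frame'][90:220,170:280],(0,0),fx=3.08,fy=3.08,interpolation=cv2.INTER_CUBIC)[:400,:280]
cv2.imwrite('pics/hov.png',cv2.cvtColor(np.hstack([A,B]),cv2.COLOR_RGB2BGR))
```

```text
down 7.33 [ 0.5472 -0.1524  0.2141] [1.7991e+02 1.0000e-02 8.1430e+01] [ 0.61  0.37 -0.18] [-0.11  0.03 -0.03] 0.0879 0.0
grab 8.45 [ 0.5467 -0.1526  0.2129] [-179.97   -0.     81.39] [-1.23  0.01  1.35] [ 0.03  0.24 -0.07] 0.0133 50.0
lift 9.73 [ 0.5468 -0.1526  0.3815] [-1.7986e+02 -2.0000e-02  8.1400e+01] [ 0.66 -0.16 -5.35] [-0.07  0.04 -0.02] 0.0136 50.0
hover 11.32 [0.4591 0.1717 0.345 ] [1.800e+02 1.000e-02 8.482e+01] [ 0.87  0.12 -4.78] [-0.03  0.05 -0.01] 0.0137 50.0
```

View pics/hov.png

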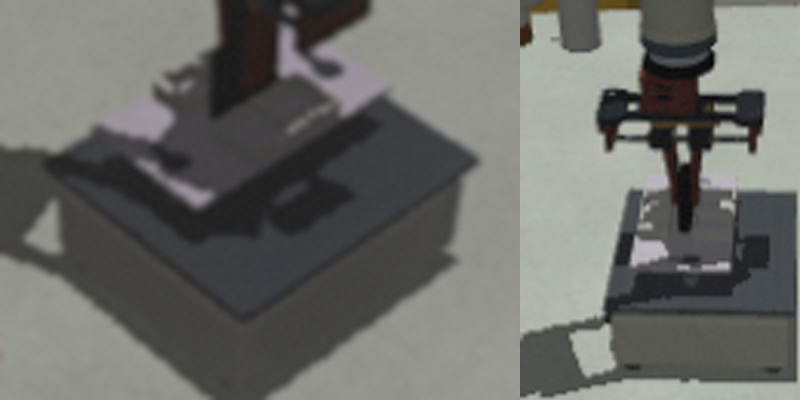

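The rack is held level above the platform. Now a guarded descent with force checks.

```bash
cat >> h.py <<'E'
def st(n):
    s=r.sense(); print(n,round(s['clock'],2),s['tcp_pos'].round(4),s['orientation'].round(2),s['contact_force'].round(1),s['torque'].round(2),round(s['opening'],4)); return s
def down(x,y,z0,z1,step=.001,lim=10,speed=.03):
    base=r.sense()['contact_force'][2]; z=z0
    while z>z1+1e-6:
        z=max(z-step,z1); r.servo_line([x,y,z],speed=speed)
        if r.sense()['contact_force'][2]-base>lim: return z,True
    return z,False
E
python3 - <<'E'
from h import *
a=load('sc1'); print('scene corners',onz(a,[(254.6,162.6),(302.1,131.6),(228.4,142.1)],.136).round(4)[:,:2])
t=np.radians(-5.18); X=np.array([np.cos(t),np.sin(t)]); Y=np.array([-X[1],X[0]])
c=np.array([.4591,.1717]); print('FK',[(c+u*X+v*Y).round(4) for u,v in((.055,-.096),(.055,.096),(-.055,-.096))])
r.servo_line([.4587,.1723,.328],speed=.05); r.wait(.2); st('pre')
print(down(.4587,.1723,.328,.3135)); st('post')
E
```

```text
scene corners [[0.5126 0.07  ]
 [0.5257 0.261 ]
 [0.4028 0.0823]]
FK [array([0.5052, 0.0711]), array([0.5225, 0.2623]), array([0.3957, 0.0811])]
pre 12.11 [0.4587 0.1723 0.3284] [ 1.7997e+02 -1.0000e-02  8.4900e+01] [-0.4 -1.2 -4.5] [-0.07  0.03 -0.01] 0.0139
(0.3135, False)
post 15.86 [0.4587 0.1723 0.3135] [-180.    -0.    84.9] [ 0.1 -0.5 -5.2] [-0.07  0.03  0.03] 0.0141
```

It went down over the heads with no contact. Now the slide along +x, with a force guard.

Run:
```python
from h import *
t=np.radians(-5.1); X=np.array([np.cos(t),np.sin(t)]); Y=np.array([-X[1],X[0]])
p0=np.array([.4587,.1723]); b=r.sense()['contact_force'][:2]
for i in range(1,28):
    d=i*.001+.001; p=p0+d*X; r.servo_line([*p,.3132],speed=.04)
    f=r.sense()['contact_force'][:2]-b
    if i%5==0 or np.linalg.norm(f)>6: print(i,'along',round(f@X,1),'lat',round(f@Y,1),'d',round((r.sense()['tcp_pos'][:2]-p0)@X,4))
    if f@X<-14 or abs(f@Y)>14: break
st('end')
```

```text
5 along -1.3 lat 0.8 d 0.006
10 along -0.4 lat -0.1 d 0.011
15 along -0.5 lat 0.8 d 0.016
20 along -0.3 lat -0.3 d 0.021
22 along -6.4 lat 0.7 d 0.0224
23 along -10.6 lat -1.3 d 0.0229
24 along -14.6 lat -1.6 d 0.0233
end 21.86 [0.4819 0.1704 0.3133] [-1.796e+02  3.000e-02  8.495e+01] [-14.7  -0.8   2. ] [ 0.04  2.48 -0.12] 0.0138
```

Contact at d≈22.4 mm with negligible lateral force means both screws are home. Release, back off, and photograph the rack and vials.

Run:
```python
from h import *
t=np.radians(-5.1); X=np.array([np.cos(t),np.sin(t)]); p=np.array([.4587,.1723])+.0228*X
r.servo_line([*p,.3130],speed=.03); st('relax')
r.let_go(); st('open')
r.servo_line([*p,.42],speed=.15)
q=p+[0,.02]; r.reach([*q,.46],[180,0,84.9]); a=snap('wrist','wR')
r.reach([.504,-.382,.36],[180,0,174.9]); b=snap('wrist','wV'); st('v')
V=[[.5645,-.355,.062],[.4415,-.4075,.056]]; print('pred',proj(b,V).round(1))
fin=p; print('fin pred',proj(a,[[*(p),.164]]))
cv2.imwrite('pics/RV.png',cv2.resize(np.hstack([cv2.imread('pics/wR.png')[40:340,106:406],cv2.imread('pics/wV.png')[40:340,106:406]]),(800,400),interpolation=cv2.INTER_CUBIC))
```

```text
relax 22.11 [0.4808 0.1704 0.3131] [-1.7988e+02  1.0000e-02  8.4920e+01] [-6.3  0.4 -2. ] [-0.01  1.36 -0.07] 0.0141
open 23.32 [0.4814 0.1703 0.313 ] [-180.    -0.    84.9] [ 0.3 -0.3  1. ] [-0.08  0.07  0.02] 0.088
v 26.79 [ 0.5043 -0.3814  0.3602] [1.8000e+02 1.0000e-02 1.7494e+02] [-0.4  0.8  0.9] [-0.02 -0.01 -0.01] 0.0877
pred [[286.6 240.9]
 [225.9 131.2]]
fin pred [[259.99572182 209.65456498]]
```

View pics/RV.png

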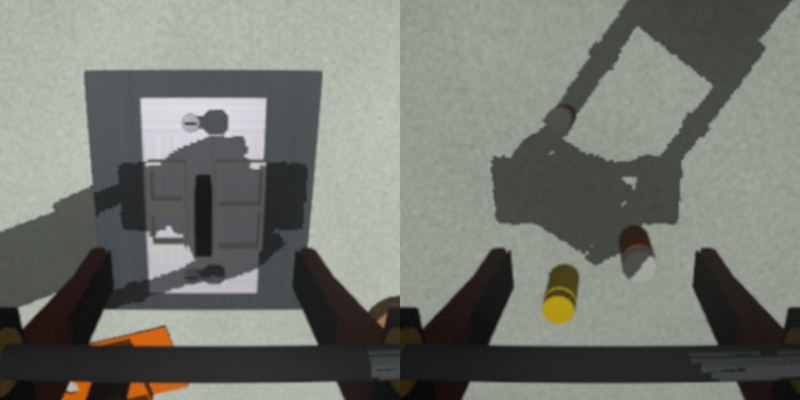

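Both screws sit in the narrow ends of the slots. In the wrist image the big cap is at (286,238), the small cap at (224,128) and the yellow vial at (225,271). Next I'll locate them and move the big vial.

Run:
```python
from h import *
a=load('wR'); b=load('wV')
v=onz(b,[(286,238),(223.5,128.5),(225.3,271)],[.062,.056,.062]); print(v.round(4))
t=np.radians(-5.1); X=np.array([np.cos(t),np.sin(t)]); Y=np.array([-X[1],X[0]])
fe=onz(a,[(258.3,231.8)],.164)[0,:2]; print('fin by wrist',fe+.028*Y, 'keyL screw',onz(a,[(190*.75+106,122*.75+40)],.110))
big=(v[0,:2]+[.5645,-.355])/2; print(big)
fin=np.array([.4812,.1703])
ylw=v[2,:2]-big; ang=np.degrees(np.arctan2(ylw[1],ylw[0])); print('yellow rel',ylw,ang)
r.reach([*big,.30],[180,0,123]); r.servo_line([*big,.207],speed=.15); st('down')
r.grab(15); st('grab'); r.servo_line([*big,.36],speed=.2); st('lift')
pk=fin+.033*X-.021*Y; r.reach([*pk,.37],[180,0,174.9]); st('over')
s=snap('side','si2'); c=snap('scene','sc2')
```

```text
[[ 0.5609 -0.3554  0.062 ]
 [ 0.4387 -0.4096  0.056 ]
 [ 0.5965 -0.4271  0.062 ]]
fin by wrist [0.47984468 0.17286614] keyL screw [[0.47522975 0.24727458 0.11      ]]
[ 0.56269433 -0.35522047]
yellow rel [ 0.0337843  -0.07184925] -64.81658339153823
down 28.5 [ 0.5629 -0.3555  0.2083] [1.7996e+02 9.0000e-02 1.2300e+02] [ 0.5 -0.6 -1. ] [ 0.01  0.   -0.02] 0.088
grab 29.43 [ 0.5627 -0.3552  0.2069] [-1.80e+02 -1.00e-02  1.23e+02] [-0.2  1.   0.3] [-0.05 -0.05 -0.  ] 0.0297
lift 30.34 [ 0.5626 -0.3552  0.3581] [-1.7994e+02 -1.4000e-01  1.2300e+02] [-0.4  0.1 -1.4] [-0.04  0.01  0.03] 0.0298
over 32.17 [0.5126 0.1457 0.3699] [-179.98    0.    174.82] [ 0.5 -0.3 -0.3] [-0.   -0.01  0.07] 0.0297
```

Run:
```python
from h import *
t=np.radians(-5.1); X=np.array([np.cos(t),np.sin(t)]); Y=np.array([-X[1],X[0]])
fin=np.array([.4810,.1710]); pk=fin+.033*X-.021*Y
r.servo_line([*pk,.332],speed=.12); r.wait(.15); st('pre')
print(down(*pk,.332,.3115,step=.002,lim=4,speed=.05)); st('post')
s=r.sense()
if s['tcp_pos'][2]<.3145:
    r.let_go(); r.servo_line([*pk,.42],speed=.2); st('clear')
    small=np.array([.4402,-.4086]); r.reach([*small,.30],[180,0,174.9]); r.servo_line([*small,.205],speed=.15)
    r.grab(12); st('grab'); r.servo_line([*small,.34],speed=.2); st('lift')
    pn=fin-.033*X-.021*Y; r.reach([*pn,.38],[180,0,174.9]); st('over'); snap('side','si3'); snap('scene','sc3')
```

```text
pre 32.89 [0.5122 0.1471 0.3332] [1.7997e+02 1.0000e-01 1.7489e+02] [ 1.3  0.5 -0.9] [0.06 0.02 0.04] 0.0299
(0.3115, False)
post 35.64 [0.512  0.1472 0.3115] [180.   -0.  174.9] [-0.9  0.1 -1.1] [-0.02  0.02 -0.01] 0.0297
clear 37.34 [0.5121 0.1472 0.4188] [-1.7998e+02 -8.0000e-02  1.7490e+02] [-0.3  0.2 -1. ] [0.02 0.01 0.01] 0.0881
grab 41.23 [ 0.4402 -0.4086  0.2049] [180.   -0.  174.9] [-0.5 -0.2 -0.4] [0.05 0.02 0.03] 0.0193
lift 42.06 [ 0.4401 -0.4085  0.3384] [ 1.7992e+02 -9.0000e-02  1.7490e+02] [-0.4  0.   0. ] [ 0.01 -0.02 -0.04] 0.0197
over 44.08 [0.4466 0.1524 0.3798] [-1.7998e+02 -1.0000e-02  1.7484e+02] [-0.1  0.2 -0.5] [ 0.03  0.01 -0.  ] 0.0198
```

Run:
```python
from h import *
t=np.radians(-5.1); X=np.array([np.cos(t),np.sin(t)]); Y=np.array([-X[1],X[0]])
fin=np.array([.4810,.1710]); pn=fin-.033*X-.021*Y
r.servo_line([*pn,.330],speed=.12); r.wait(.15); st('pre')
print(down(*pn,.330,.3095,step=.002,lim=4,speed=.05)); s=st('post')
if s['tcp_pos'][2]<.3125:
    r.let_go(); r.servo_line([*pn,.42],speed=.2)
    r.reach([.50,-.15,.45],[180,0,174.9]); st('clear')
a=snap('scene','sc4'); b=snap('side','si4')
cv2.imwrite('pics/fin.png',cv2.cvtColor(np.hstack([cv2.resize(a['frame'][100:210,215:325],(400,400),interpolation=2),cv2.resize(b['frame'][130:230,180:280],(400,400),interpolation=2)]),4))
```

```text
pre 44.9 [0.4465 0.153  0.3313] [1.7996e+02 1.1000e-01 1.7490e+02] [-0.5 -0.2 -0.2] [ 0.04 -0.03  0.01] 0.0199
(0.3095, False)
post 47.65 [0.4463 0.153  0.3095] [-180.    -0.   174.9] [-0.6 -1.2 -0.6] [ 0.06  0.01 -0.04] 0.0196
clear 50.67 [ 0.5001 -0.1492  0.4495] [ 1.7996e+02 -4.0000e-02  1.7495e+02] [ 0.3 -0.4 -0.5] [-0.01  0.02  0.05] 0.0877
```

View pics/fin.png

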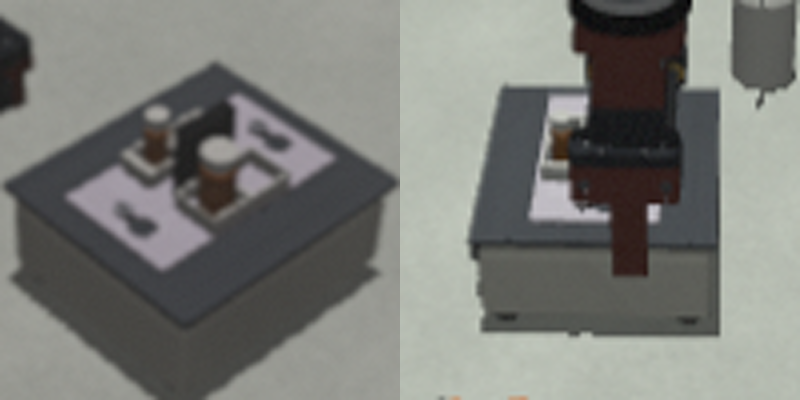

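The final view shows both vials upright in their pockets and the rack flat and locked. The arm is clear of everything.

```bash
python3 -c "
from station import r
print(r.hand_in())"
```

```text
the job is handed in; nothing more can be done
None
```

The rack is locked on the shaker with both screws home, the bigger vial stands in the wide row and the smaller in the narrow row, and the job was handed in at about 51 s of the 72 s allowed (no verdict was returned).

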